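# Put the air line over to the bypass

### The job

The air filter is due for service, so put the line over to its bypass: of the two pipes that run between the cross pipes, first push the lever of the plain one, the bypass, until it is fully open, in line with its pipe, and only then push the lever of the one with the filter until it is fully shut, square across its pipe, so that the air is never cut off. Push the levers gently with a fingertip, without gripping them, and leave the supply valve on the outer feed pipe and the things standing and lying about alone.

Things in the scene. Friction and masses are not known exactly. Their poses are not given: they have to be found in the camera images.
- bypass_lever (a joint): bypass valve: flat quarter-turn lever, green sleeve, level, turning about a vertical pivot; stays where left (about 4 N at the push point turns it); firm stops 0.12 rad past 0 and pi/2. 0 = shut, square across its pipe, pointing to the branch's +y; pi/2 = open, in line with its pipe, pointing to the branch's -x; counter-clockwise from above opens. Starts at 0 to 0.3
- bypass_lever_push (a point): point in the middle of the bypass lever's sleeve, 85 mm from the pivot, 187 mm above the table; moves with the lever. Sleeve 45 to 117 mm from the pivot, 20 mm wide, underside 180 mm and top 194 mm above the table; the pipe below tops out at 141 mm (valve collars, within 40 mm of the pivot, 149 mm): there is air under the sleeve for a fingertip
- bypass_branch_pivot (a point): point on the vertical pivot axis of the bypass lever, 187 mm above the table, fixed; its x axis runs along the branch pipe, away from the robot, y to the left of that
- bypass_branch: the bypass: a plain straight grey pipe (21 mm diameter, 340 mm long, axis 130 mm above the table, on a steel leg) with one lever valve at its middle and nothing else on it. Fixed. Origin on the table below the pivot; x along the pipe, roughly away from the robot, y to the left, z up
- filter_lever (a joint): filter branch valve: flat quarter-turn lever, green sleeve, level, turning about a vertical pivot; stays where left (about 4 N at the push point turns it); firm stops 0.12 rad past 0 and pi/2. 0 = shut, square across its pipe, pointing to the branch's +y; pi/2 = open, in line with its pipe, pointing to the branch's -x; counter-clockwise from above opens. Starts at 1.27 to 1.57
- filter_lever_push (a point): point in the middle of the filter branch lever's sleeve, 85 mm from the pivot, 187 mm above the table; moves with the lever. Sleeve 45 to 117 mm from the pivot, 20 mm wide, underside 180 mm and top 194 mm above the table; the pipe below tops out at 141 mm (valve collars, within 40 mm of the pivot, 149 mm): there is air under the sleeve for a fingertip
- filter_branch_pivot (a point): point on the vertical pivot axis of the filter branch's lever, 187 mm above the table, fixed; axes as for the bypass pivot
- filter_branch: the filter branch: a like pipe parallel to the bypass, 220 mm to its left or right, same valve, and 95 mm beyond the valve (+x) an air filter: grey head 66 x 62 mm with a black cap, top 166 mm above the table, clear bowl 58 mm across hanging below. Fixed. Origin and axes as for the bypass branch
- headers: two cross pipes joining the branches, 170 mm before and behind the valves, to 147 mm high; the feed pipe starts right of the near one with a free end, runs parallel to the branches 240 mm right of the middle, and joins the far one; a gauge (top 206 mm high) stands on the near one, 200 mm left. Fixed. Origin on the table midway between the branch valves; x along the branches, y left
- supply_lever (a joint): angle of the supply valve's lever, on the feed pipe: 30 mm nearer (-x) and 240 mm to the right (-y) of the headers' origin. Same lever, open (in line with its pipe, but pointing away from the robot, +x) at pi/2. Starts open or up to 0.2 rad short of it. To be left alone
- pot: bystander, dark round shielding pot with a knob, 52 mm across, 82 mm high, standing between the branches; origin centre of its underside
- element: bystander, white spare filter element, a tube 42 mm across, 60 mm high, standing between the branches; origin centre of its underside
- wrench: bystander, steel wrench 170 mm long lying to the left of the branches; origin below its middle
- jar: bystander, amber jar 60 mm across, 85 mm high, to the left; origin centre of its underside
- screwdriver: bystander, black-handled screwdriver 180 mm long lying to the left of the branches; origin below its middle
- fitting: bystander, brass elbow fitting 32 mm high, standing by the feed pipe; origin centre of its underside
- mug: bystander, white mug 76 mm across, 85 mm high, to the right; origin centre of its underside

How it is judged:
By the outcome, as a careful person would: the job done as asked, in the order asked, and still so for the second after the job is handed in, with the robot touching nothing.
It also fails if it takes over 54 s, if anything falls off the work surface, if the arm or the gripper's body presses on something with over 40 N, if the wrist force passes 120 N, or if a joint passes its speed limit or range.

### The arm

A 6-joint arm with a two-finger parallel gripper is mounted at the origin on the work surface. World frame = base frame: x ahead of the robot, y to its left, z up, the work surface at z = 0. Lengths are in mm, angles in rad, forces in N, time in s.
With the tool pointing down it reaches from about 400 to 925 mm from the base axis. Payload 12.5 kg.
Tool frame: the origin (TCP) lies on the centre line of the jaws, within the pads' length; the fingertips stand 19 mm ahead of it and the grasp point (between the pads) is the TCP; y points along the fingers, x is the direction in which the jaws open and shut, and the axes are right-handed (so a half turn about y gives the same grasp; the last joint's range is limited). The gripper opens to 95 mm and grips with 3 to 60 N. Pads are 20 mm wide; open, the fingers measure 119 mm over their backs; the gripper's body (75 mm by 180 mm) begins 59 mm behind the grasp point.
Start: joints at [-1.426, 0.491, 1.559, -0, 1.092, -0.106], TCP at [155.134, -605.457, 233.661] pointing down, gripper open.
Joint ranges: [-3.1, 3.1], [-0.84, 2.19], [0.05, 2.79], [-1.13, 4.28], [0.06, 2.93], [-2.69, 2.69]. Speed limits (rad/s): [2.22, 2.22, 2.79, 3.14, 3.14, 3.14].

### API

Orientations are given as [roll, pitch, yaw] about the fixed x, y, z axes, in that order (R = Rz(yaw) Ry(pitch) Rx(roll)).
In Python, from cell import env gives the robot as it stands. The module is installed in compiled form; this text tells all that it offers.
- The arm moves only by the tool move_arm, never from a script. Its argument "rows" is a list of rows, each an object of numbers: "tx", "ty", "tz": the shift along the tool's x, y, z in cm; "rx", "ry", "rz": the turn, a rotation vector about the tool's x, y, z in rad; "grip": the opening in per cent of the stroke, from 0 (shut) to 100 (fully open). In form: [{"tx": .., "ty": .., "tz": .., "rx": .., "ry": .., "rz": .., "grip": ..}, ...]. A call has 1 to 10 rows; each row shifts and turns the commanded pose from where the row before left it, along the tool's axes as they then stand; what a row does not reach is not made up. A row lasts 1/12 s, in which the tool goes at most 41.7 mm and 7.16 degrees, less where a joint would pass 70% of its speed; a pose out of reach is approached as far as the arm can. A call is refused whole if a number of a shift passes 4.17 or a number of a turn 0.125, either way. A call with a gripper value outside its range is refused whole. The fingers move at their own pace and stop on an object; the grip force is fixed at half the most. Time passes only in rows, so rows that do not move let the fingers close. It gives the time, the measured TCP pose, the force and the opening at its end, in the units of the state.
- env.state(): the state, without advancing time (a new reading comes with each control period).
- env.read_camera(name): name is "scene" or "top"; returns (picture, depth): 400x640x3 uint8, blue, green, red; 400x640 float32, mm along the optical axis (not along the pixel's ray), 0 where there is no reading.
- env.calibration(name): a dict with "vertical_fov" (degrees; the focal length in pixels is half the picture's height over the tangent of half this angle, whatever the lens; pixels are square), "cx", "cy" (the principal point, pixels), "dist" ([k1, k2, p1, p2, k3] as OpenCV has them; the pictures are not rectified), "eye" and "rotation" of the camera in the world. Camera axes: x right, y up, looking along -z (the intrinsics and any distortion apply to the point x, -y, -z); pixel columns grow to the right and rows downward; lengths in mm; the calibration is good to about 2 mm. A picture is of the moment at which its call begins. calibration takes no time and is no camera call.
- env.job_done(): hands the job in, once; it reports no verdict.
The state is a dict: "t": time; "joints": joint angles; "qvel": joint speeds; "tau": joint torques, N m; "eef_pos": TCP position; "tcp_rot": TCP orientation; "ft_force": force on the tool from outside, world axes, zero at the start; "moment": the same for the moment, N m; "opening": opening from 0.0 (shut) to 1.0 (fully open).
Only numpy, scipy, OpenCV 4.12 (cv2) and the standard library are available. Lean on these libraries where they do the work, as an engineer would, in place of code of your own. Each camera call takes 0.05 s, during which the arm holds its last target.

## Working session

There is one attempt and no reset: what is moved stays moved. The work goes in short steps, Python scripts to look and compute and a tool call to move; the robot and the scene stay as the last step left them, time stands still between calls to the robot, and variables do not carry over. Pictures are saved under pics/ and viewed, and the job is handed in when it is done.

Besides the shell and the picture viewer there is one more tool, called after "Request:" as name([rows], argument=value, ...), one row to a line, values as JSON. move_arm: Moves the arm, as the interface text tells. Its arguments: {"type":"object","properties":{"rows":{"type":"array"}},"required":["rows"]}

```bash
mkdir -p pics; ls
python3 - <<'E'
from cell import env
import cv2,numpy as np
for n in ("scene","top"):
    p,d=env.read_camera(n); cv2.imwrite(f"pics/{n}0.png",p); np.save(f"{n}0.npy",d); print(n,env.calibration(n))
print(env.state())
E
```

```text
pics
scene {'vertical_fov': 51.23936910137199, 'cx': 324.0505706210422, 'cy': 199.98407542246701, 'dist': array([-0.09142845,  0.        ,  0.        ,  0.        ,  0.        ]), 'eye': array([1014.2784111 , -572.14767593,  911.84328388]), 'rotation': array([ 0.73817655, -0.00345736,  0.56280118])}
top {'vertical_fov': 44.140766544800414, 'cx': 319.3051987961031, 'cy': 192.2510155619752, 'dist': array([0.0186526, 0.       , 0.       , 0.       , 0.       ]), 'eye': array([ 546.42015899,   26.88999566, 1226.87254248]), 'rotation': array([ 0.05551519, -0.00218882, -1.5592281 ])}
{'t': 0.1, 'joints': array([-1.42561121e+00,  4.91465662e-01,  1.55939601e+00, -3.32738450e-05,
        1.09172549e+00, -1.05557923e-01]), 'qvel': array([-0.00096609, -0.0030519 ,  0.00014952,  0.00079917, -0.00039728,
        0.00022364]), 'tau': array([ 3.01032516e-03, -6.13623118e+01, -2.58606577e+01,  6.93158875e-02,
        4.70020005e-02, -5.58276736e-05]), 'eef_pos': array([ 155.08735046, -605.23794422,  233.13848544]), 'tcp_rot': array([-1.57072089e+00,  9.92085438e-04, -1.32003790e+00]), 'ft_force': array([ 0.71203618, -0.031869  , -0.16409723]), 'moment': array([-0.0266387 , -0.01733296, -0.02298484]), 'opening': 0.9979021407992693}
```

View pics/top0.png

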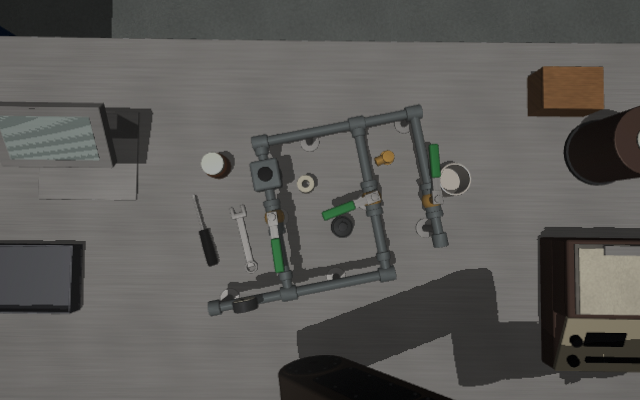

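View pics/scene0.png

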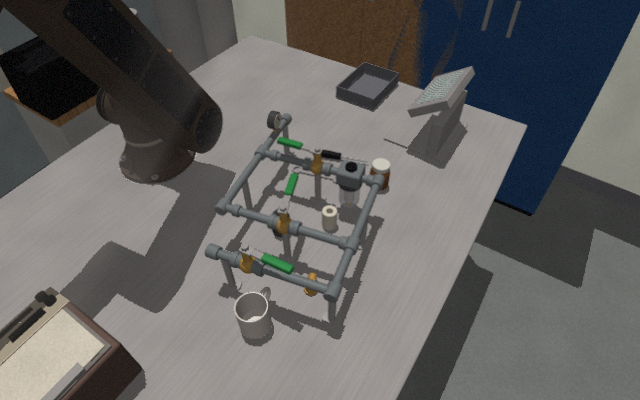

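The top view shows the filter branch on the left, with its lever at about (278,255). The bypass is in the middle, lever at about (340,211) pointing left, and the supply valve is on the right at (435,160). Next I'll measure them.

```bash
cat > h.py <<'E'
import numpy as np,cv2
from scipy.spatial.transform import Rotation as R
from cell import env
def cam(n):
    c=env.calibration(n); f=200/np.tan(np.radians(c['vertical_fov']/2))
    K=np.array([[f,0,c['cx']],[0,f,c['cy']],[0,0,1]]); return K,c['dist'],c['eye'],R.from_euler('xyz',c['rotation']).as_matrix()
def ray(n,uv):
    K,D,e,Rm=cam(n); p=cv2.undistortPoints(np.array(uv,float).reshape(-1,1,2),K,D).reshape(-1,2)
    return e,(Rm@np.c_[p[:,0],-p[:,1],-np.ones(len(p))].T).T
def atz(n,uv,z):
    e,r=ray(n,uv); return e+r*((z-e[2])/r[:,2])[:,None]
def atd(n,uv,d):
    e,r=ray(n,uv); return e+r*np.array(d)[:,None]
def proj(n,P):
    K,D,e,Rm=cam(n); q=(Rm.T@(np.array(P,float).reshape(-1,3)-e).T).T; q=q*[1,-1,-1]
    return cv2.projectPoints(q,np.zeros(3),np.zeros(3),K,D)[0].reshape(-1,2)
def greens(n,p,d):
    h=cv2.cvtColor(p,cv2.COLOR_BGR2HSV); m=cv2.inRange(h,(45,120,40),(85,255,255))
    N,L,s,c=cv2.connectedComponentsWithStats(m)
    out=[]
    for i in range(1,N):
        if s[i,4]<40: continue
        v,u=np.nonzero(L==i); dd=d[v,u]; ok=dd>0
        P=atd(n,np.c_[u,v][ok],dd[ok])
        out.append((s[i],np.c_[u,v],P))
    return out
E
python3 - <<'E'
from h import *
for n in ("top","scene"):
    p=cv2.imread(f"pics/{n}0.png"); d=np.load(f"{n}0.npy")
    for s,uv,P in greens(n,p,d):
        Z=atz(n,uv,194); r=cv2.minAreaRect(Z[:,:2].astype(np.float32))
        print(n,s,"depth med",np.median(P,0).round(1),"z pct",np.percentile(P[:,2],[10,50,90]).round(),"rect@194",np.round(r[0],1),np.round(r[1],1),round(r[2],1))
# headers: pipe points
def show(lbl,uv,z): print(lbl,atz("top",uv,z).round(1).tolist())
show("far hdr ends",[(261,142),(415,112)],142)
show("near hdr ends",[(214,308),(388,274)],142)
show("filter pipe ends",[(262,147),(288,291)],141)
show("bypass pipe ends",[(358,126),(385,268)],141)
d=np.load("top0.npy")
for uv in [(275,217),(373,198),(433,200),(265,174),(342,226),(306,184)]: print(uv, atd("top",[uv],[d[uv[1],uv[0]]]).round(1))
p=cv2.imread("pics/top0.png"); cv2.imwrite("pics/top0c.png",cv2.resize(p[90:320,200:480],None,fx=2.8,fy=2.6,interpolation=cv2.INTER_CUBIC))
E
```

```text
top [429 144  11  33 280] depth med [ 674.5 -215.8  193.8] z pct [191. 194. 196.] rect@194 [ 674.4 -215.9] [67.9 18.4] 4.5
top [322 201  33  19 270] depth med [567.  -14.4 193.5] z pct [191. 194. 196.] rect@194 [566.6 -14.3] [17.6 68.9] 21.7
top [271 239  13  34 288] depth med [472.  111.7 193.4] z pct [191. 193. 196.] rect@194 [472.1 111.4] [68.8 17.9] 9.2
scene [277 137  25  12 153] depth med [475.5 109.5 190.9] z pct [187. 191. 194.] rect@194 [478.6 107.2] [68.7 25.4] 7.2
scene [285 174  13  21 155] depth med [572.7 -17.1 193.1] z pct [191. 193. 195.] rect@194 [572.4 -16.2] [17.6 69.9] 21.5
scene [261 254  32  20 307] depth med [ 679.2 -218.3  193.4] z pct [188. 193. 195.] rect@194 [ 679.4 -218.3] [71.1 22.4] 4.9
far hdr ends [[716.6, 155.6, 142.0], [787.7, -185.3, 142.0]]
near hdr ends [[352.6, 250.7, 142.0], [429.9, -126.7, 142.0]]
filter pipe ends [[705.7, 153.3, 141.0], [390.6, 90.9, 141.0]]
bypass pipe ends [[755.1, -59.0, 141.0], [442.7, -120.2, 141.0]]
(275, 217) [[550.9 117.2 194.9]]
(373, 198) [[593.  -87.1 196.7]]
(433, 200) [[ 590.7 -214.7  186.5]]
(265, 174) [[643.5 142.8 166.1]]
(342, 226) [[532.4 -28.3  82.7]]
(306, 184) [[634.9  58.4  -0.7]]
```

View pics/top0c.png

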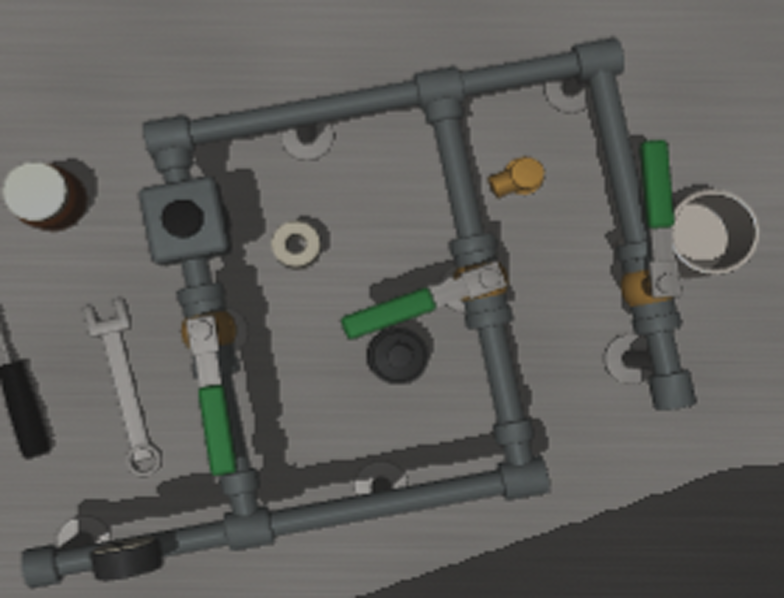

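Run:
```python
from h import *
d=np.load("top0.npy")
v,u=np.mgrid[0:400:4,0:640:4]; v=v.ravel();u=u.ravel(); dd=d[v,u]; ok=dd>0
P=atd("top",np.c_[u,v][ok],dd[ok])
# height map of 50 mm cells, x 100..800, y -650..250
for x in range(750,50,-50):
    print(x,[int(P[(abs(P[:,0]-x)<25)&(abs(P[:,1]-y)<25),2].max(initial=-9)) for y in range(250,-700,-50)])
# tool axes in world
s=env.state(); print(R.from_euler('xyz',s['tcp_rot']).as_matrix().round(3))
# branch frame from both cams: lever fits
a=np.radians(11.5); 
for n,ctr,ang in (("byp",np.array([569.5,-15.3]),111.7),("fil",np.array([475,110]),189.2)):
    t=np.radians(ang); piv=ctr-81*np.array([np.cos(t),np.sin(t)]); print(n,piv.round(1),"theta",round(t-np.pi/2-a,3))
```

```text
750 [5, 6, 143, 144, 142, 145, 148, 140, 136, 145, 4, 5, 5, 3, 4, 5, 5, 203, 202]
700 [88, 145, 155, 151, 6, 2, 143, 133, 33, 196, 88, 84, 4, 4, 4, 3, 5, 203, 204]
650 [87, 2, 168, 156, 63, 6, 142, 149, 5, 196, 192, 91, 3, 5, 3, 3, 5, 201, 200]
600 [4, 3, 157, 157, 61, 2, 197, 199, 3, 200, 197, 81, 5, 4, 5, 2, 7, 4, 6]
550 [12, 10, 194, 202, 0, 195, 193, 148, 5, 149, 149, 3, 4, 3, 4, 5, 4, 4, 6]
500 [2, 10, 3, 196, 4, 67, 68, 143, 141, 133, 146, 3, 6, 6, 5, 149, 160, 161, 162]
450 [19, 10, 4, 197, 6, 4, 6, 148, 145, 2, 2, 5, 3, 2, 4, 151, 158, 158, 157]
400 [6, 195, 202, 149, 142, 141, 142, 141, 137, 2, 5, 6, 6, 5, 4, 150, 158, 159, 158]
350 [148, 207, 206, 141, 2, 3, 4, 1, 8, 5, 3, 5, 5, 7, 4, 150, 158, 156, 159]
300 [1, 6, 3, 2, 3, 7, 2, 427, 446, 3, 5, 4, 5, 5, 4, 137, 140, 138, 139]
250 [4, 3, 2, 258, 357, 394, 424, 435, 438, 5, 8, 3, 4, 4, 4, 110, 117, 112, 113]
200 [2, 4, 4, 256, 300, 0, 2, 3, 3, 3, 4, 4, 3, 4, 5, 86, 86, 85, 87]
150 [3, 3, 6, 1, -9, -9, -9, -9, 1, 1, 2, 2, 5, 3, 4, 4, 4, 3, 5]
100 [0, 6, 2, -1, -9, -9, -9, -9, -9, -9, -9, 2, 0, -1, -2, -9, -9, -9, -9]
[[ 0.248 -0.     0.969]
 [-0.969  0.001  0.248]
 [-0.001 -1.     0.   ]]
byp [599.4 -90.6] theta 0.178
fil [555. 123.] theta 1.531
```

Request:
move_arm([
  {"ty": -2.7,"ry": 0.05,"grip": 0},
  {"tz": 2.85,"tx": -2.54,"grip": 0},
  {"tz": 2.85,"tx": -2.54,"grip": 0},
  {"tz": 2.85,"tx": -2.54,"grip": 0},
  {"tz": 2.85,"tx": -2.54,"grip": 0},
  {"tz": 2.85,"tx": -2.54,"grip": 0},
  {"tz": 2.85,"tx": -2.54,"grip": 0},
  {"tz": 2.85,"tx": -2.54,"grip": 0},
  {"tz": 2.85,"tx": -2.54,"grip": 0},
  {"tz": 2.85,"tx": -2.54,"grip": 0},
])

```text
validation failed for argument at $.ro...
```

Request:
move_arm([
  {"tx": 0,"ty": -2.7,"tz": 0,"rx": 0,"ry": 0.05,"rz": 0,"grip": 0},
])

```text
t: 0.18
eef_pos: [154.8, -603.8, 256.1]
tcp_rot: [-1.57, 0.008, -1.369]
ft_force: [0.2, -0.5, 0.7]
opening: 0.968
```

Request:
move_arm([
  {"tx": -2.54,"ty": 0,"tz": 2.85,"rx": 0,"ry": 0,"rz": 0,"grip": 0},
  {"tx": -2.54,"ty": 0,"tz": 2.85,"rx": 0,"ry": 0,"rz": 0,"grip": 0},
  {"tx": -2.54,"ty": 0,"tz": 2.85,"rx": 0,"ry": 0,"rz": 0,"grip": 0},
  {"tx": -2.54,"ty": 0,"tz": 2.85,"rx": 0,"ry": 0,"rz": 0,"grip": 0},
  {"tx": -2.54,"ty": 0,"tz": 2.85,"rx": 0,"ry": 0,"rz": 0,"grip": 0},
  {"tx": -2.54,"ty": 0,"tz": 2.85,"rx": 0,"ry": 0,"rz": 0,"grip": 0},
  {"tx": -2.54,"ty": 0,"tz": 2.85,"rx": 0,"ry": 0,"rz": 0,"grip": 0},
  {"tx": -2.54,"ty": 0,"tz": 2.85,"rx": 0,"ry": 0,"rz": 0,"grip": 0},
  {"tx": -2.54,"ty": 0,"tz": 2.85,"rx": 0,"ry": 0,"rz": 0,"grip": 0},
  {"tx": -2.54,"ty": 0,"tz": 2.85,"rx": 0,"ry": 0,"rz": 0,"grip": 0},
])

```text
t: 1.02
eef_pos: [384.4, -298.0, 260.6]
tcp_rot: [-1.571, 0.0, -1.37]
ft_force: [0.9, -0.7, 0.3]
opening: 0.286
```

Request:
move_arm([
  {"tx": -2.54,"ty": 0,"tz": 2.85,"rx": 0,"ry": 0,"rz": 0,"grip": 0},
  {"tx": -2.54,"ty": 0,"tz": 2.85,"rx": 0,"ry": 0,"rz": 0,"grip": 0},
  {"tx": -2.54,"ty": 0,"tz": 2.85,"rx": 0,"ry": 0,"rz": 0,"grip": 0},
  {"tx": -2.54,"ty": 0,"tz": 2.85,"rx": 0,"ry": 0,"rz": 0,"grip": 0},
  {"tx": -2.54,"ty": 0,"tz": 2.85,"rx": 0,"ry": 0,"rz": 0,"grip": 0},
  {"tx": -2.54,"ty": 0,"tz": 2.85,"rx": 0,"ry": 0,"rz": 0,"grip": 0},
  {"tx": -2.54,"ty": 0,"tz": 2.85,"rx": 0,"ry": 0,"rz": 0,"grip": 0},
  {"tx": -2.54,"ty": 0,"tz": 2.85,"rx": 0,"ry": 0,"rz": 0,"grip": 0},
  {"tx": -2.54,"ty": 0,"tz": 2.85,"rx": 0,"ry": 0,"rz": 0,"grip": 0},
  {"tx": -2.54,"ty": 0,"tz": 2.85,"rx": 0,"ry": 0,"rz": 0,"grip": 0},
])

```text
t: 1.85
eef_pos: [613.1, 7.9, 260.3]
tcp_rot: [-1.571, 0.0, -1.37]
ft_force: [0.7, -0.2, -0.2]
opening: 0.009
```

Request:
move_arm([
  {"tx": 0,"ty": 0,"tz": 0,"rx": 0,"ry": 0,"rz": 0,"grip": 0},
  {"tx": 0,"ty": 0,"tz": 0,"rx": 0,"ry": 0,"rz": 0,"grip": 0},
])

```text
t: 2.02
eef_pos: [612.7, 7.6, 259.7]
tcp_rot: [-1.572, 0.0, -1.367]
ft_force: [-0.0, -0.5, 0.2]
opening: 0.006
```

Run:
```python
from h import *
for n in ("scene","top"):
    p,d=env.read_camera(n); cv2.imwrite(f"pics/{n}1.png",p); np.save(f"{n}1.npy",d)
    print(n,[g[0].tolist() for g in greens(n,p,d)])
    s=env.state(); print(s['eef_pos'],s['tcp_rot'],s['opening'], "tip proj",proj(n,s['eef_pos']-[0,0,19]))
```

```text
scene [[278, 137, 14, 8, 75], [285, 174, 13, 22, 152], [261, 253, 32, 21, 310]]
[612.09011507   6.46113787 259.92317842] [-1.57218298e+00  1.21286647e-04 -1.36859723e+00] 0.008083774673976479 tip proj [[309.54439677 170.20158785]]
top [[429, 144, 11, 33, 280], [322, 206, 33, 10, 192], [271, 238, 13, 35, 253]]
[611.86411677   5.71811899 260.21053459] [-1.57183679e+00  3.18553788e-05 -1.36983556e+00] 0.004669326967599042 tip proj [[329.17767129 187.05732422]]
```

View pics/scene1.png

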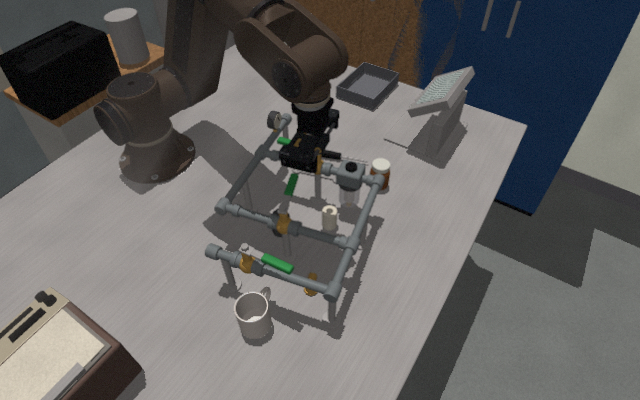

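Run:
```python
import cv2
p=cv2.imread("pics/scene1.png"); cv2.imwrite("pics/scene1c.png",cv2.resize(p[100:250,230:400],None,fx=4,fy=4,interpolation=cv2.INTER_CUBIC))
p=cv2.imread("pics/top1.png"); cv2.imwrite("pics/top1c.png",cv2.resize(p[120:320,220:480],None,fx=3,fy=3,interpolation=cv2.INTER_CUBIC))
```

```text
(no output)
```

View pics/scene1c.png

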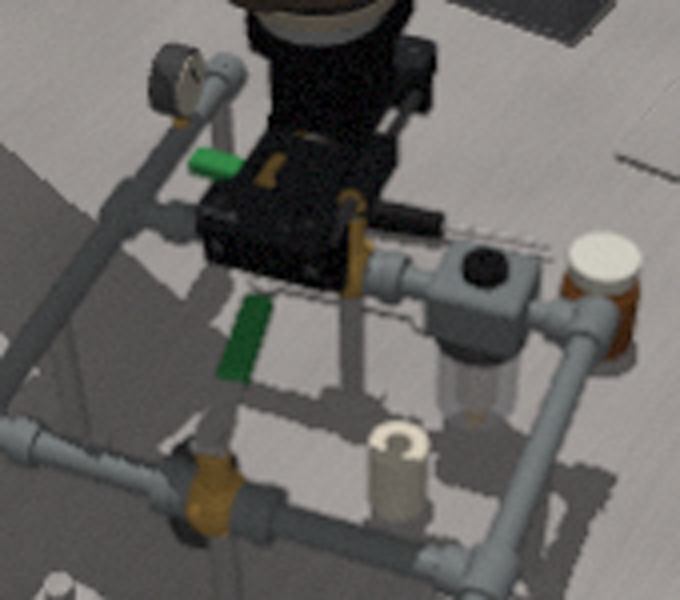

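View pics/top1c.png

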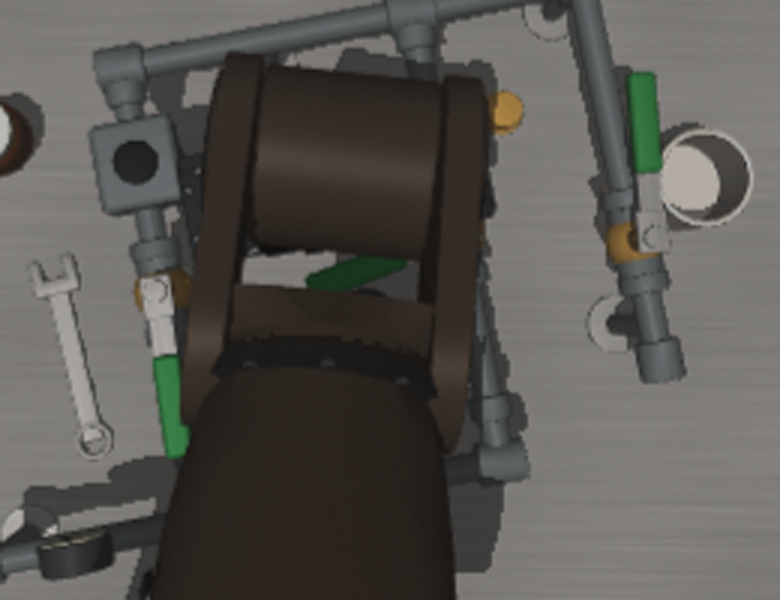

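```bash
cat >> h.py <<'E'
A=0.2008
def b2w(p): c,s=np.cos(A),np.sin(A); return np.array([[c,-s],[s,c]])@p
def w2b(p): c,s=np.cos(A),np.sin(A); return np.array([[c,s],[-s,c]])@p
BP=np.array([599.4,-90.6]); FP=np.array([555.,123.])
def F(th,sgn=1,r=85):
    # sgn=+1 opens (ccw), finger on cw side ; -1 shuts
    u=np.array([-np.sin(th),np.cos(th)]); n=sgn*np.array([-np.cos(th),-np.sin(th)])
    return r*u-n*(10+10*abs(n[0])+12*abs(n[1]))
E
python3 - <<'E'
from h import *
s=env.state(); cur=w2b(s['eef_pos'][:2]-BP); print("cur branch",cur.round(1),s['eef_pos'],s['ft_force'])
p=cur
for th in list(np.arange(0.15,1.58,0.1))+[1.57]:
    q=F(th); print(round(th,2),"F",q.round(1),"dtz",round((q-p)[0]/10,2),"dtx",round(-(q-p)[1]/10,2)); p=q
E
```

```text
cur branch [31.4 91.9] [611.86411677   5.71811899 260.21053459] [ 0.5369966  -1.22275239  0.88028092]
0.15 F [ 8.7 87.3] dtz -2.27 dtx 0.46
0.25 F [ 0.9 88. ] dtz -0.78 dtx -0.07
0.35 F [-7.1 87.9] dtz -0.8 dtx 0.01
0.45 F [-15.2  87.1] dtz -0.81 dtx 0.08
0.55 F [-23.3  85.4] dtz -0.81 dtx 0.16
0.65 F [-31.4  82.9] dtz -0.81 dtx 0.25
0.75 F [-39.3  79.6] dtz -0.79 dtx 0.34
0.85 F [-47.   75.3] dtz -0.77 dtx 0.42
0.95 F [-54.3  70.2] dtz -0.73 dtx 0.51
1.05 F [-61.1  64.3] dtz -0.68 dtx 0.59
1.15 F [-67.4  57.6] dtz -0.63 dtx 0.67
1.25 F [-72.9  50.1] dtz -0.56 dtx 0.75
1.35 F [-77.7  41.9] dtz -0.48 dtx 0.82
1.45 F [-81.6  33.2] dtz -0.39 dtx 0.87
1.55 F [-84.5  24. ] dtz -0.29 dtx 0.92
1.57 F [-85.   22.1] dtz -0.05 dtx 0.19
```

Request:
move_arm([
  {"tx": 0,"ty": 2.5,"tz": 0,"rx": 0,"ry": 0,"rz": 0,"grip": 0},
  {"tx": 0,"ty": 2.5,"tz": 0,"rx": 0,"ry": 0,"rz": 0,"grip": 0},
  {"tx": 0,"ty": 2.4,"tz": 0,"rx": 0,"ry": 0,"rz": 0,"grip": 0},
  {"tx": 0,"ty": 0,"tz": 0,"rx": 0,"ry": 0,"rz": 0,"grip": 0},
])

```text
t: 2.45
eef_pos: [610.0, 4.8, 182.8]
tcp_rot: [-1.577, 0.002, -1.372]
ft_force: [-1.2, -0.4, -0.3]
opening: 0.005
```

Request:
move_arm([
  {"tx": 0.2,"ty": 0,"tz": -0.6,"rx": 0,"ry": 0,"rz": 0,"grip": 0},
  {"tx": 0.2,"ty": 0,"tz": -0.6,"rx": 0,"ry": 0,"rz": 0,"grip": 0},
  {"tx": 0,"ty": 0,"tz": 0,"rx": 0,"ry": 0,"rz": 0,"grip": 0},
])

```text
t: 2.7
eef_pos: [600.8, -1.3, 188.4]
tcp_rot: [-1.569, -0.001, -1.371]
ft_force: [-0.9, -0.3, 0.2]
opening: 0.006
```

Request:
move_arm([
  {"tx": 0.05,"ty": 0,"tz": -0.4,"rx": 0,"ry": 0,"rz": 0,"grip": 0},
])

```text
t: 2.78
eef_pos: [597.9, -2.1, 188.2]
tcp_rot: [-1.568, -0.001, -1.371]
ft_force: [-0.8, 0.2, 0.3]
opening: 0.003
```

Request:
move_arm([
  {"tx": 0,"ty": 0,"tz": -0.4,"rx": 0,"ry": 0,"rz": 0,"grip": 0},
])

```text
t: 2.87
eef_pos: [593.6, -2.7, 187.7]
tcp_rot: [-1.569, -0.001, -1.37]
ft_force: [0.7, 1.2, 1.2]
opening: 0.006
```

Request:
move_arm([
  {"tx": 0,"ty": 0,"tz": -0.4,"rx": 0,"ry": 0,"rz": 0,"grip": 0},
])

```text
t: 2.95
eef_pos: [589.5, -3.3, 187.3]
tcp_rot: [-1.57, -0.0, -1.37]
ft_force: [-0.7, 0.3, -0.2]
opening: 0.006
```

Request:
move_arm([
  {"tx": 0,"ty": 0,"tz": -0.4,"rx": 0,"ry": 0,"rz": 0,"grip": 0},
])

```text
t: 3.03
eef_pos: [585.7, -4.0, 187.1]
tcp_rot: [-1.569, -0.0, -1.37]
ft_force: [4.6, -0.8, 0.0]
opening: 0.008
```

Request:
move_arm([
  {"tx": 0,"ty": 0,"tz": -0.4,"rx": 0,"ry": 0,"rz": 0,"grip": 0},
])

```text
t: 3.12
eef_pos: [582.5, -4.9, 187.1]
tcp_rot: [-1.568, -0.001, -1.37]
ft_force: [5.5, -1.1, -0.3]
opening: 0.005
```

Request:
move_arm([
  {"tx": 0,"ty": 0,"tz": -0.4,"rx": 0,"ry": 0,"rz": 0,"grip": 0},
  {"tx": 0,"ty": 0,"tz": -0.4,"rx": 0,"ry": 0,"rz": 0,"grip": 0},
  {"tx": 0.04,"ty": 0,"tz": -0.4,"rx": 0,"ry": 0,"rz": 0,"grip": 0},
  {"tx": 0.04,"ty": 0,"tz": -0.4,"rx": 0,"ry": 0,"rz": 0,"grip": 0},
  {"tx": 0.08,"ty": 0,"tz": -0.4,"rx": 0,"ry": 0,"rz": 0,"grip": 0},
  {"tx": 0.08,"ty": 0,"tz": -0.4,"rx": 0,"ry": 0,"rz": 0,"grip": 0},
  {"tx": 0.12,"ty": 0,"tz": -0.4,"rx": 0,"ry": 0,"rz": 0,"grip": 0},
  {"tx": 0.13,"ty": 0,"tz": -0.4,"rx": 0,"ry": 0,"rz": 0,"grip": 0},
  {"tx": 0.17,"ty": 0,"tz": -0.4,"rx": 0,"ry": 0,"rz": 0,"grip": 0},
  {"tx": 0.17,"ty": 0,"tz": -0.4,"rx": 0,"ry": 0,"rz": 0,"grip": 0},
])

```text
t: 3.95
eef_pos: [545.1, -20.8, 187.1]
tcp_rot: [-1.568, -0.001, -1.37]
ft_force: [7.1, 1.1, 0.2]
opening: 0.005
```

Run:
```python
from h import *
s=env.state(); print("branch",w2b(s['eef_pos'][:2]-BP).round(1),s['eef_pos'],s['ft_force'])
```

```text
branch [-39.3  79.2] [545.11408899 -20.83428928 187.14263638] [7.12035236 1.1190169  0.17308285]
```

Right on the predicted path (θ ≈ 0.75), with the force at about 7 N.

Request:
move_arm([
  {"tx": 0.21,"ty": 0,"tz": -0.38,"rx": 0,"ry": 0,"rz": 0,"grip": 0},
  {"tx": 0.21,"ty": 0,"tz": -0.38,"rx": 0,"ry": 0,"rz": 0,"grip": 0},
  {"tx": 0.25,"ty": 0,"tz": -0.37,"rx": 0,"ry": 0,"rz": 0,"grip": 0},
  {"tx": 0.26,"ty": 0,"tz": -0.36,"rx": 0,"ry": 0,"rz": 0,"grip": 0},
  {"tx": 0.29,"ty": 0,"tz": -0.34,"rx": 0,"ry": 0,"rz": 0,"grip": 0},
  {"tx": 0.3,"ty": 0,"tz": -0.34,"rx": 0,"ry": 0,"rz": 0,"grip": 0},
  {"tx": 0.33,"ty": 0,"tz": -0.32,"rx": 0,"ry": 0,"rz": 0,"grip": 0},
  {"tx": 0.34,"ty": 0,"tz": -0.31,"rx": 0,"ry": 0,"rz": 0,"grip": 0},
  {"tx": 0.37,"ty": 0,"tz": -0.28,"rx": 0,"ry": 0,"rz": 0,"grip": 0},
  {"tx": 0.38,"ty": 0,"tz": -0.28,"rx": 0,"ry": 0,"rz": 0,"grip": 0},
])

```text
t: 4.78
eef_pos: [517.7, -56.2, 187.0]
tcp_rot: [-1.569, -0.0, -1.37]
ft_force: [3.9, 3.6, 0.9]
opening: 0.004
```

Request:
move_arm([
  {"tx": 0.41,"ty": 0,"tz": -0.24,"rx": 0,"ry": 0,"rz": 0,"grip": 0},
  {"tx": 0.41,"ty": 0,"tz": -0.24,"rx": 0,"ry": 0,"rz": 0,"grip": 0},
  {"tx": 0.43,"ty": 0,"tz": -0.2,"rx": 0,"ry": 0,"rz": 0,"grip": 0},
  {"tx": 0.43,"ty": 0,"tz": -0.2,"rx": 0,"ry": 0,"rz": 0,"grip": 0},
])

```text
t: 5.12
eef_pos: [512.2, -74.3, 186.9]
tcp_rot: [-1.569, 0.0, -1.37]
ft_force: [3.9, 4.0, 1.6]
opening: 0.006
```

Run:
```python
from h import *
for n in ("scene","top"):
    p,d=env.read_camera(n); cv2.imwrite(f"pics/{n}2.png",p); np.save(f"{n}2.npy",d)
    for s,uv,P in greens(n,p,d):
        Z=atz(n,uv,194); r=cv2.minAreaRect(Z[:,:2].astype(np.float32)); print(n,s,np.round(r[0],1),np.round(r[1],1),round(r[2],1))
s=env.state(); print("branch",w2b(s['eef_pos'][:2]-BP).round(1),F(1.45).round(1),s['eef_pos'],s['ft_force'])
p=cv2.imread("pics/scene2.png"); cv2.imwrite("pics/scene2c.png",cv2.resize(p[80:270,180:400],None,fx=3.5,fy=3,interpolation=cv2.INTER_CUBIC))
```

```text
scene [279 137  23  12 128] [478.9 107.1] [67.5 24.3] 8.8
scene [253 193  15  13 115] [536.5 -96.8] [40.  24.5] 5.1
scene [261 253  32  21 311] [ 679.4 -218.3] [71.1 22.3] 4.7
top [429 144  11  33 281] [ 674.4 -215.9] [67.9 18.4] 4.5
top [271 239  13  34 290] [472.1 111.4] [68.8 17.9] 9.2
branch [-82.6  33. ] [-81.6  33.2] [511.91642277 -74.69186272 186.81003256] [0.74891206 1.15249763 0.08048342]
```

View pics/scene2c.png

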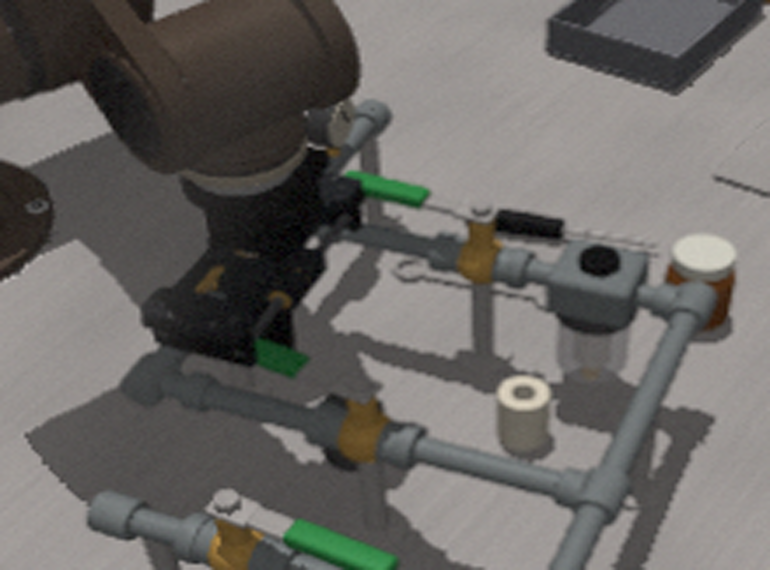

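Request:
move_arm([
  {"tx": 0.4,"ty": 0,"tz": -0.1,"rx": 0,"ry": 0,"rz": 0,"grip": 0},
  {"tx": 0.4,"ty": 0,"tz": -0.1,"rx": 0,"ry": 0,"rz": 0,"grip": 0},
  {"tx": 0.3,"ty": 0,"tz": 0,"rx": 0,"ry": 0,"rz": 0,"grip": 0},
  {"tx": 0,"ty": 0,"tz": 0,"rx": 0,"ry": 0,"rz": 0,"grip": 0},
])

```text
t: 5.55
eef_pos: [512.1, -86.0, 186.6]
tcp_rot: [-1.571, 0.0, -1.37]
ft_force: [-0.9, 0.9, 2.3]
opening: 0.006
```

Run:
```python
from h import *
s=env.state(); print("branch",w2b(s['eef_pos'][:2]-BP).round(1),F(1.57).round(1),s['eef_pos'],s['ft_force'])
```

```text
branch [-84.7  21.9] [-85.   22.1] [512.05586502 -86.03850435 186.59716526] [-0.90712219  0.92618859  2.33535362]
```

Run:
```python
from h import *
s=env.state(); off=w2b(FP-BP); print("filter piv in branch rel BP",off.round(1))
cur=w2b(s['eef_pos'][:2]-BP)
start=off+F(1.53,-1)-[0,22]; print("start",start.round(1),b2w(start)+BP,"from cur d",(start-cur).round(1))
p=start-off
for th in np.arange(1.53,-0.06,-0.1):
    q=F(th,-1); print(round(th,2),"F",q.round(1),"dtz",round((q-p)[0]/10,2),"dtx",round(-(q-p)[1]/10,2)); p=q
print(F(0.0,-1))
```

```text
filter piv in branch rel BP [ -0.9 218.2]
start [-86.7 177.3] [479.04217268  65.78791221] from cur d [ -2.1 155.4]
1.53 F [-85.8 -18.9] dtz 0.0 dtx -2.2
1.43 F [-87.4 -11.1] dtz -0.16 dtx -0.78
1.33 F [-88.3  -3.1] dtz -0.09 dtx -0.81
1.23 F [-88.4   5.2] dtz -0.01 dtx -0.83
1.13 F [-87.6  13.5] dtz 0.08 dtx -0.84
1.03 F [-86.  22.] dtz 0.16 dtx -0.84
0.93 F [-83.4  30.3] dtz 0.25 dtx -0.83
0.83 F [-80.   38.5] dtz 0.34 dtx -0.82
0.73 F [-75.7  46.4] dtz 0.44 dtx -0.79
0.63 F [-70.4  53.9] dtz 0.53 dtx -0.75
0.53 F [-64.3  60.9] dtz 0.61 dtx -0.7
0.43 F [-57.3  67.2] dtz 0.69 dtx -0.64
0.33 F [-49.6  72.8] dtz 0.77 dtx -0.56
0.23 F [-41.3  77.6] dtz 0.84 dtx -0.48
0.13 F [-32.3  81.5] dtz 0.89 dtx -0.39
0.03 F [-22.9  84.4] dtz 0.94 dtx -0.29
[-20.  85.]
```

Request:
move_arm([
  {"tx": -0.5,"ty": 0,"tz": 0,"rx": 0,"ry": 0,"rz": 0,"grip": 0},
  {"tx": -1.5,"ty": 0,"tz": 0,"rx": 0,"ry": 0,"rz": 0,"grip": 0},
  {"tx": 0,"ty": -2.5,"tz": 0,"rx": 0,"ry": 0,"rz": 0,"grip": 0},
  {"tx": 0,"ty": -2.5,"tz": 0,"rx": 0,"ry": 0,"rz": 0,"grip": 0},
])

```text
t: 5.88
eef_pos: [507.4, -65.4, 236.2]
tcp_rot: [-1.574, 0.001, -1.369]
ft_force: [0.7, 0.1, 0.3]
opening: 0.007
```

Request:
move_arm([
  {"tx": -3.4,"ty": 0,"tz": 0,"rx": 0,"ry": 0,"rz": 0,"grip": 0},
  {"tx": -3.4,"ty": 0,"tz": 0,"rx": 0,"ry": 0,"rz": 0,"grip": 0},
  {"tx": -3.4,"ty": 0,"tz": 0,"rx": 0,"ry": 0,"rz": 0,"grip": 0},
  {"tx": -3.3,"ty": 0,"tz": 0,"rx": 0,"ry": 0,"rz": 0,"grip": 0},
  {"tx": 0,"ty": 0,"tz": 0,"rx": 0,"ry": 0,"rz": 0,"grip": 0},
])

```text
t: 6.3
eef_pos: [479.7, 70.0, 236.7]
tcp_rot: [-1.571, 0.0, -1.367]
ft_force: [0.4, -0.0, 0.9]
opening: 0.006
```

Run:
```python
from h import *
for n in ("scene","top"):
    p,d=env.read_camera(n); cv2.imwrite(f"pics/{n}3.png",p); np.save(f"{n}3.npy",d)
    for s,uv,P in greens(n,p,d):
        Z=atz(n,uv,194); r=cv2.minAreaRect(Z[:,:2].astype(np.float32)); print(n,s,np.round(r[0],1),np.round(r[1],1),round(r[2],1))
s=env.state(); print("branch",w2b(s['eef_pos'][:2]-BP).round(1),s['eef_pos'],s['ft_force'])
p=cv2.imread("pics/scene3.png"); cv2.imwrite("pics/scene3c.png",cv2.resize(p[80:270,180:400],None,fx=3.5,fy=3,interpolation=cv2.INTER_CUBIC))
p=cv2.imread("pics/top3.png"); cv2.imwrite("pics/top3c.png",cv2.resize(p[90:320,200:480],None,fx=2.8,fy=2.6,interpolation=cv2.INTER_CUBIC))
```

```text
scene [287 139  15  10  93] [489.6 108.9] [46.  23.9] 8.1
scene [237 193  29  15 219] [ 522.8 -109.2] [69.9 23.5] 12.0
scene [261 254  32  20 302] [ 679.4 -218.2] [71.1 22.3] 4.9
top [429 144  11  33 280] [ 674.4 -216. ] [67.9 18.4] 4.7
top [375 218  14  34 297] [ 517.1 -106.2] [69.7 18.5] 11.6
branch [-84.6 178.1] [480.99943022  67.0377518  236.62802629] [ 0.35098028 -0.15400509  0.49218506]
```

View pics/scene3c.png

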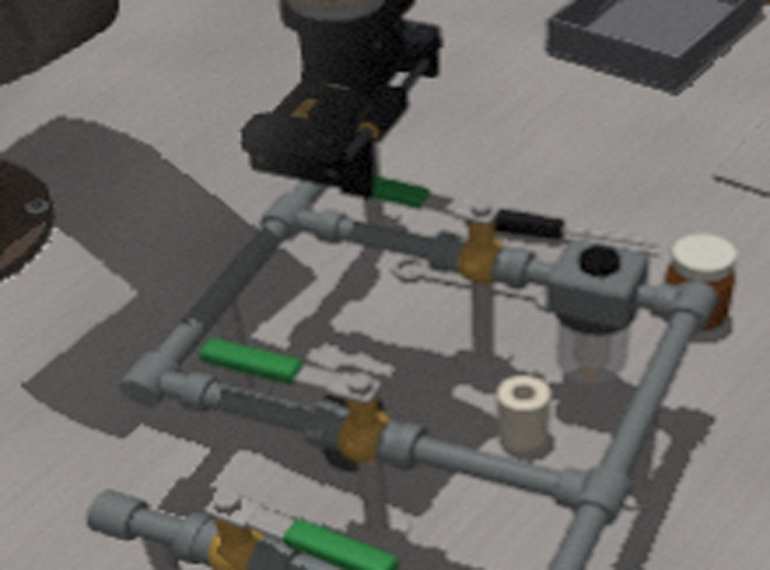

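View pics/top3c.png

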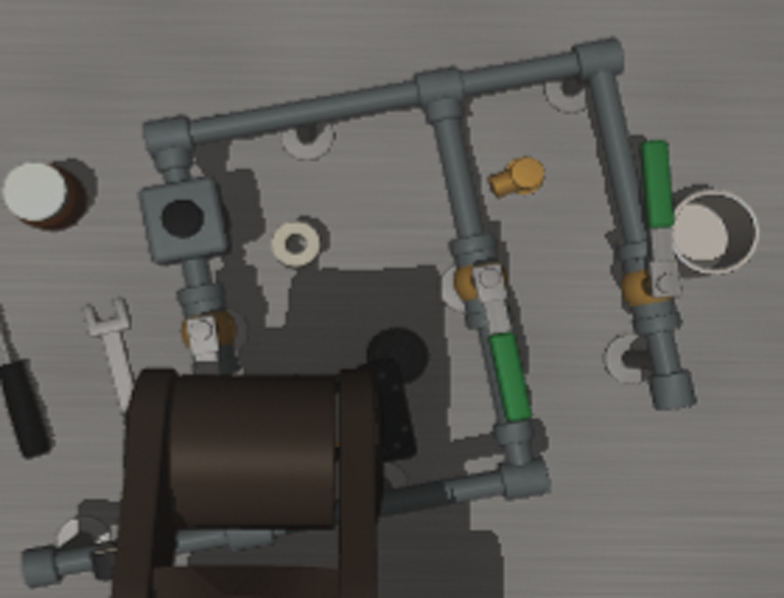

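The bypass is open: its sleeve lies at 11.6° (top) and 12.0° (scene), and the pipe at about 11.5°. Next I'll go down beside the filter lever.

Request:
move_arm([
  {"tx": 0,"ty": 2.5,"tz": -0.1,"rx": 0,"ry": 0,"rz": 0,"grip": 0},
  {"tx": 0,"ty": 2.5,"tz": -0.1,"rx": 0,"ry": 0,"rz": 0,"grip": 0},
  {"tx": 0,"ty": 0,"tz": 0,"rx": 0,"ry": 0,"rz": 0,"grip": 0},
  {"tx": -0.6,"ty": 0,"tz": 0,"rx": 0,"ry": 0,"rz": 0,"grip": 0},
  {"tx": -0.6,"ty": 0,"tz": 0,"rx": 0,"ry": 0,"rz": 0,"grip": 0},
])

```text
t: 6.82
eef_pos: [477.6, 77.1, 187.5]
tcp_rot: [-1.57, -0.0, -1.372]
ft_force: [1.0, 0.1, 0.1]
opening: 0.004
```

Request:
move_arm([
  {"tx": -0.4,"ty": 0,"tz": 0,"rx": 0,"ry": 0,"rz": 0,"grip": 0},
])

```text
t: 6.9
eef_pos: [476.7, 81.7, 187.8]
tcp_rot: [-1.569, -0.0, -1.37]
ft_force: [0.6, -0.1, 0.4]
opening: 0.008
```

Request:
move_arm([
  {"tx": -0.4,"ty": 0,"tz": 0,"rx": 0,"ry": 0,"rz": 0,"grip": 0},
])

```text
t: 6.98
eef_pos: [475.8, 85.8, 187.7]
tcp_rot: [-1.569, -0.0, -1.37]
ft_force: [-1.1, -0.2, 0.1]
opening: 0.001
```

Request:
move_arm([
  {"tx": -0.4,"ty": 0,"tz": 0,"rx": 0,"ry": 0,"rz": 0,"grip": 0},
])

```text
t: 7.07
eef_pos: [474.8, 89.7, 187.4]
tcp_rot: [-1.569, -0.0, -1.37]
ft_force: [0.5, -0.2, 0.0]
opening: 0.004
```

Request:
move_arm([
  {"tx": -0.4,"ty": 0,"tz": 0,"rx": 0,"ry": 0,"rz": 0,"grip": 0},
])

```text
t: 7.15
eef_pos: [473.9, 93.6, 187.1]
tcp_rot: [-1.57, -0.0, -1.37]
ft_force: [-0.4, -0.3, -0.5]
opening: 0.001
```

Run:
```python
from h import *
s=env.state(); print("rel FP",w2b(s['eef_pos'][:2]-FP).round(1),s['eef_pos'],s['ft_force'])
```

```text
rel FP [-85.4 -12.6] [473.85760701  93.62593976 187.13456668] [-0.4427974  -0.33407943 -0.46819827]
```

Run:
```python
from h import *
for n in ("scene","top"):
    p,d=env.read_camera(n); cv2.imwrite(f"pics/{n}4.png",p); np.save(f"{n}4.npy",d)
    for s,uv,P in greens(n,p,d):
        Z=atz(n,uv,194); r=cv2.minAreaRect(Z[:,:2].astype(np.float32)); print(n,s,np.round(r[0],1),np.round(r[1],1),round(r[2],1))
s=env.state(); print(s['eef_pos'],s['ft_force'],proj('scene',s['eef_pos']-[0,0,19]))
p=cv2.imread("pics/scene4.png"); cv2.imwrite("pics/scene4c.png",cv2.resize(p[90:200,220:350],None,fx=6,fy=5.4,interpolation=cv2.INTER_CUBIC))
```

```text
scene [291 140  11   9  65] [495.4 109.6] [35.  22.7] 5.8
scene [237 193  29  15 219] [ 522.9 -109.3] [70.1 23.4] 11.1
scene [261 254  32  20 308] [ 679.4 -218.3] [71.1 22.4] 4.9
top [429 144  11  33 279] [ 674.4 -216. ] [67.9 18.4] 4.7
top [375 218  14  34 294] [ 517.3 -106.1] [69.3 18.4] 11.6
[473.69658181  93.74908206 186.88821796] [0.28444635 0.24350131 0.06243958] [[285.32997865 151.97499236]]
```

View pics/scene4c.png

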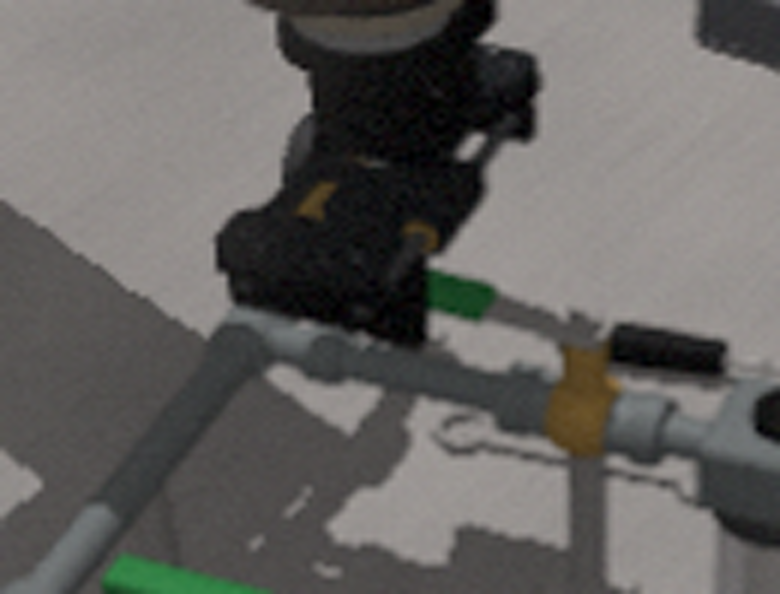

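Request:
move_arm([
  {"tx": -0.3,"ty": 0,"tz": 0,"rx": 0,"ry": 0,"rz": 0,"grip": 0},
])

```text
t: 7.33
eef_pos: [473.3, 96.0, 186.7]
tcp_rot: [-1.571, -0.0, -1.37]
ft_force: [0.6, -6.5, 0.2]
opening: 0.009
```

Request:
move_arm([
  {"tx": -0.3,"ty": 0,"tz": 0,"rx": 0,"ry": 0,"rz": 0,"grip": 0},
])

```text
t: 7.42
eef_pos: [472.6, 98.7, 186.7]
tcp_rot: [-1.571, -0.001, -1.37]
ft_force: [-0.5, -5.5, 1.3]
opening: 0.007
```

Request:
move_arm([
  {"tx": -0.3,"ty": 0,"tz": 0,"rx": 0,"ry": 0,"rz": 0,"grip": 0},
])

```text
t: 7.5
eef_pos: [471.9, 101.6, 186.7]
tcp_rot: [-1.571, -0.001, -1.37]
ft_force: [-1.6, -6.6, 1.4]
opening: 0.01
```

Request:
move_arm([
  {"tx": -0.31,"ty": 0,"tz": -0.1,"rx": 0,"ry": 0,"rz": 0,"grip": 0},
  {"tx": -0.41,"ty": 0,"tz": 0,"rx": 0,"ry": 0,"rz": 0,"grip": 0},
  {"tx": -0.42,"ty": 0,"tz": 0,"rx": 0,"ry": 0,"rz": 0,"grip": 0},
  {"tx": -0.42,"ty": 0,"tz": 0.04,"rx": 0,"ry": 0,"rz": 0,"grip": 0},
  {"tx": -0.42,"ty": 0,"tz": 0.04,"rx": 0,"ry": 0,"rz": 0,"grip": 0},
  {"tx": -0.42,"ty": 0,"tz": 0.08,"rx": 0,"ry": 0,"rz": 0,"grip": 0},
  {"tx": -0.42,"ty": 0,"tz": 0.08,"rx": 0,"ry": 0,"rz": 0,"grip": 0},
  {"tx": -0.42,"ty": 0,"tz": 0.12,"rx": 0,"ry": 0,"rz": 0,"grip": 0},
  {"tx": -0.42,"ty": 0,"tz": 0.13,"rx": 0,"ry": 0,"rz": 0,"grip": 0},
  {"tx": -0.41,"ty": 0,"tz": 0.17,"rx": 0,"ry": 0,"rz": 0,"grip": 0},
])

```text
t: 8.33
eef_pos: [469.5, 142.6, 186.6]
tcp_rot: [-1.571, -0.001, -1.37]
ft_force: [0.8, -6.7, 0.4]
opening: 0.006
```

```bash
sed -i 's/FP=np.array(\[555.,123.\])/FP=np.array([555.5,125.])/' h.py
python3 - <<'E'
from h import *
s=env.state(); print("rel FP",w2b(s['eef_pos'][:2]-FP).round(1),s['eef_pos'],s['ft_force'])
E
```

```text
rel FP [-80.7  34.4] [469.54287245 142.61282259 186.63657165] [ 0.83090752 -6.67872402  0.40506716]
```

Request:
move_arm([
  {"tx": -0.41,"ty": 0,"tz": 0.14,"rx": 0,"ry": 0,"rz": 0,"grip": 0},
  {"tx": -0.4,"ty": 0,"tz": 0.22,"rx": 0,"ry": 0,"rz": 0,"grip": 0},
  {"tx": -0.4,"ty": 0,"tz": 0.22,"rx": 0,"ry": 0,"rz": 0,"grip": 0},
  {"tx": -0.38,"ty": 0,"tz": 0.26,"rx": 0,"ry": 0,"rz": 0,"grip": 0},
  {"tx": -0.38,"ty": 0,"tz": 0.26,"rx": 0,"ry": 0,"rz": 0,"grip": 0},
  {"tx": -0.35,"ty": 0,"tz": 0.3,"rx": 0,"ry": 0,"rz": 0,"grip": 0},
  {"tx": -0.35,"ty": 0,"tz": 0.31,"rx": 0,"ry": 0,"rz": 0,"grip": 0},
  {"tx": -0.32,"ty": 0,"tz": 0.34,"rx": 0,"ry": 0,"rz": 0,"grip": 0},
  {"tx": -0.32,"ty": 0,"tz": 0.35,"rx": 0,"ry": 0,"rz": 0,"grip": 0},
  {"tx": -0.28,"ty": 0,"tz": 0.38,"rx": 0,"ry": 0,"rz": 0,"grip": 0},
])

```text
t: 9.17
eef_pos: [488.9, 183.3, 186.3]
tcp_rot: [-1.573, -0.001, -1.37]
ft_force: [-2.7, -4.8, 0.0]
opening: 0.006
```

Run:
```python
from h import *
s=env.state(); print("rel FP",w2b(s['eef_pos'][:2]-FP).round(1),F(.38,-1),F(.2,-1),F(.1,-1),F(0,-1),s['eef_pos'],s['ft_force'])
```

```text
rel FP [-53.6  70.4] [-53.57259498  70.13169817] [-38.62937392  78.89824006] [-29.52823094  82.4640727 ] [-20.  85.] [488.94994872 183.31166035 186.31494579] [-2.6763464  -4.82345581  0.03304897]
```

Request:
move_arm([
  {"tx": -0.27,"ty": 0,"tz": 0.38,"rx": 0,"ry": 0,"rz": 0,"grip": 0},
  {"tx": -0.24,"ty": 0,"tz": 0.4,"rx": 0,"ry": 0,"rz": 0,"grip": 0},
  {"tx": -0.22,"ty": 0,"tz": 0.41,"rx": 0,"ry": 0,"rz": 0,"grip": 0},
  {"tx": -0.19,"ty": 0,"tz": 0.42,"rx": 0,"ry": 0,"rz": 0,"grip": 0},
  {"tx": -0.16,"ty": 0,"tz": 0.42,"rx": 0,"ry": 0,"rz": 0,"grip": 0},
  {"tx": -0.12,"ty": 0,"tz": 0.4,"rx": 0,"ry": 0,"rz": 0,"grip": 0},
  {"tx": 0,"ty": 0,"tz": 0,"rx": 0,"ry": 0,"rz": 0,"grip": 0},
])

```text
t: 9.75
eef_pos: [510.8, 200.2, 186.2]
tcp_rot: [-1.572, -0.0, -1.37]
ft_force: [-0.3, -1.0, -0.1]
opening: 0.002
```

Run:
```python
from h import *
for n in ("scene","top"):
    p,d=env.read_camera(n); cv2.imwrite(f"pics/{n}5.png",p); np.save(f"{n}5.npy",d)
    for s,uv,P in greens(n,p,d):
        Z=atz(n,uv,194); r=cv2.minAreaRect(Z[:,:2].astype(np.float32)); print(n,s,np.round(r[0],1),np.round(r[1],1),round(r[2],1))
s=env.state(); print("rel FP",w2b(s['eef_pos'][:2]-FP).round(1),s['eef_pos'],s['ft_force'])
p=cv2.imread("pics/scene5.png"); cv2.imwrite("pics/scene5c.png",cv2.resize(p[80:270,200:420],None,fx=3.5,fy=3,interpolation=cv2.INTER_CUBIC))
```

```text
scene [321 124  12  16 105] [538.4 201.2] [18.3 69.6] 14.4
scene [237 193  29  15 220] [ 522.8 -109.2] [70.  23.6] 11.5
scene [261 254  32  20 305] [ 679.4 -218.4] [71.1 22.2] 4.9
top [429 144  11  33 278] [ 674.4 -216. ] [67.9 18.3] 4.7
top [375 218  14  34 292] [ 517.3 -106.1] [69.3 18.4] 11.6
rel FP [-28.8  82.8] [510.72059916 200.35624715 186.40841788] [-0.32902573 -0.13540994 -0.36470245]
```

View pics/scene5c.png

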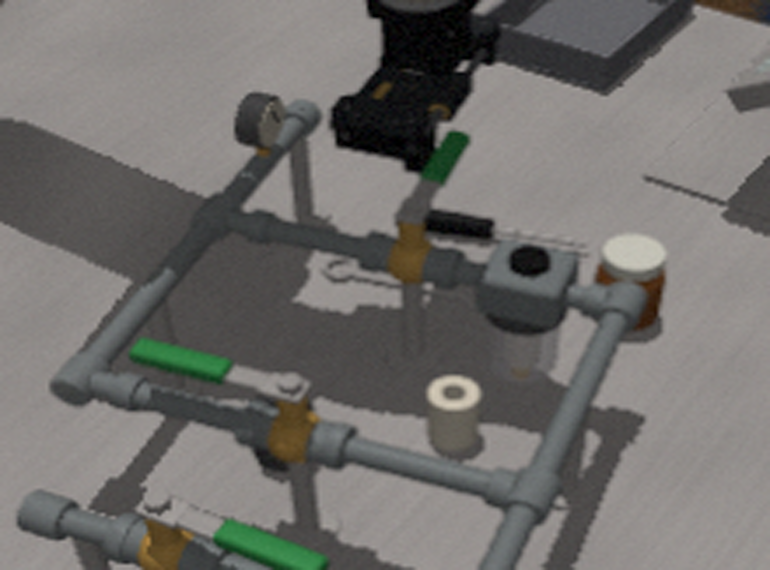

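Request:
move_arm([
  {"tx": -0.1,"ty": 0,"tz": 0.3,"rx": 0,"ry": 0,"rz": 0,"grip": 0},
  {"tx": -0.05,"ty": 0,"tz": 0.2,"rx": 0,"ry": 0,"rz": 0,"grip": 0},
  {"tx": 0,"ty": 0,"tz": 0,"rx": 0,"ry": 0,"rz": 0,"grip": 0},
])

```text
t: 10.1
eef_pos: [515.3, 202.6, 186.4]
tcp_rot: [-1.572, -0.0, -1.37]
ft_force: [-2.9, -2.8, -0.2]
opening: 0.003
```

```bash
cat > m.py <<'E'
from h import *
import sys
for n in ("scene","top"):
    p,d=env.read_camera(n); cv2.imwrite(f"pics/{n}{sys.argv[1]}.png",p)
    for s,uv,P in greens(n,p,d):
        Z=atz(n,uv,194)[:,:2]; r=cv2.minAreaRect(Z.astype(np.float32)); 
        w,v=np.linalg.eigh(np.cov(Z.T)); a=np.degrees(np.arctan2(v[1,1],v[0,1]))%180
        print(n,s,np.round(r[0],1),np.round(r[1],1),round(r[2],1),"pca",round(a,1))
s=env.state(); print("rel FP",w2b(s['eef_pos'][:2]-FP).round(1),s['eef_pos'],s['ft_force'])
E
python3 m.py 6
```

```text
scene [322 125  14  16 107] [543.2 201.6] [19.9 68.3] 11.0 pca 98.9
scene [237 193  29  15 220] [ 522.8 -109.2] [70.  23.6] 11.5 pca 10.1
scene [261 254  32  20 305] [ 679.4 -218.3] [71.1 22.4] 4.9 pca 4.4
top [429 144  11  33 280] [ 674.4 -216. ] [67.9 18.4] 4.7 pca 4.4
top [375 218  14  34 291] [ 517.3 -106.1] [69.3 18.4] 11.6 pca 11.4
rel FP [-23.9  84.2] [515.30159244 202.70217411 186.46728593] [-1.77471711 -2.64004492 -1.51232704]
```

Request:
move_arm([
  {"tx": 0,"ty": 0,"tz": -0.8,"rx": 0,"ry": 0,"rz": 0,"grip": 0},
  {"tx": 0,"ty": 0,"tz": -1.5,"rx": 0,"ry": 0,"rz": 0,"grip": 0},
  {"tx": 0,"ty": -3.7,"tz": 0,"rx": 0,"ry": 0,"rz": 0,"grip": 0},
  {"tx": 0,"ty": -3.7,"tz": 0,"rx": 0,"ry": 0,"rz": 0,"grip": 0},
  {"tx": -3.5,"ty": 0,"tz": -1.5,"rx": 0,"ry": 0,"rz": 0,"grip": 0},
  {"tx": -3.5,"ty": 0,"tz": -1.5,"rx": 0,"ry": 0,"rz": 0,"grip": 0},
  {"tx": -3.5,"ty": 0,"tz": -1.5,"rx": 0,"ry": 0,"rz": 0,"grip": 0},
  {"tx": -3.5,"ty": 0,"tz": -1.5,"rx": 0,"ry": 0,"rz": 0,"grip": 0},
  {"tx": -3.5,"ty": 0,"tz": -1.5,"rx": 0,"ry": 0,"rz": 0,"grip": 0},
  {"tx": 0,"ty": 0,"tz": 0,"rx": 0,"ry": 0,"rz": 0,"grip": 0},
])

```text
t: 11.03
eef_pos: [381.1, 358.7, 261.1]
tcp_rot: [-1.57, 0.002, -1.366]
ft_force: [0.2, -0.5, -0.6]
opening: 0.002
```

```bash
python3 m.py 7
python3 - <<'E'
import cv2
p=cv2.imread("pics/top7.png"); cv2.imwrite("pics/top7c.png",cv2.resize(p[90:320,180:460],None,fx=2.8,fy=2.6,interpolation=cv2.INTER_CUBIC))
E
```

```text
scene [322 124  14  17 112] [545.  202.2] [20.7 69.2] 8.1 pca 100.6
scene [237 193  29  14 211] [ 523.  -109.5] [68.9 22.9] 11.5 pca 10.4
scene [261 254  32  20 306] [ 679.1 -218.3] [70.5 22.4] 4.9 pca 4.7
top [429 144  11  33 279] [ 674.4 -216. ] [67.9 18.3] 4.7 pca 4.2
top [217 217  34  13 279] [537.5 204.3] [17.8 69.1] 10.1 pca 100.6
top [375 218  14  34 289] [ 517.2 -105.9] [69.3 18.1] 11.6 pca 11.5
rel FP [-122.5  260.4] [383.56197524 355.72967855 260.83637648] [ 0.35333003 -0.63247645 -0.27441385]
```

View pics/top7c.png

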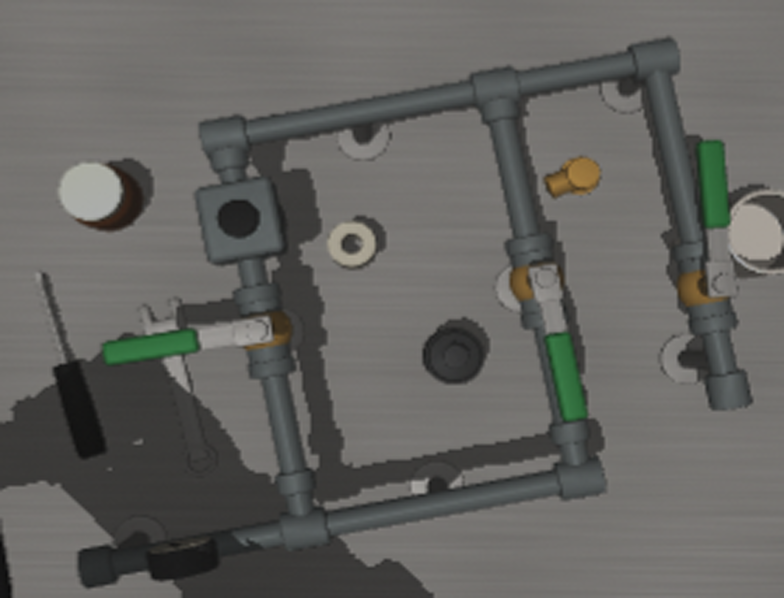

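Run:
```python
from cell import env
s=env.state(); print(s['t'],s['eef_pos'],s['ft_force'],abs(s['qvel']).max()); print(env.job_done())
```

```text
11.1333 [383.56197524 355.72967855 260.83637648] [ 0.35333003 -0.63247645 -0.27441385] 0.04850415976081489
the job is handed in; nothing more can be done
None
```

The line is now on its bypass. I pushed the bypass lever open first and then the filter lever shut, using the closed fingertips without gripping. The job was handed in at 11.1 s, with the arm clear of everything.

| | Last camera check | Target | Off by |
|---|---|---|---|
| Bypass lever | 11.6° (top) | in line with its pipe, about 11.5° | within about 0.5° |
| Filter lever | 10.1–10.6° (top) | square across its pipe, same 11.5° | about 1°, on the shut side |
| Supply lever | unchanged (4.5° to 4.7°, within picture noise) | left alone | – |

- **Forces:** the readings stayed at about 8 N or less while pushing. They were only read at the end of each move call.
- **Things standing about:** the pot, spare element, jar, screwdriver, fitting and mug look unmoved in the last top picture. The wrench lay partly under the shut lever and in shadow; what shows of it looks unmoved.

**Checks that disagreed:**
- The two cameras differ by about 5 mm in position.
- Contact with the filter lever came about 7 mm later than I predicted. I put this down to my first estimates of its pivot and starting angle, and corrected the pivot from the 220 mm spacing.
- The scene camera gave 8–11° for the shut filter lever, depending on the fit. That view is small and shows the sleeve's sides, so I relied on the clear top view.

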